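# Hold a sample slide flush on a locked tilting stage

## Task

Lock the tilting measuring stage first: turn its collar by the upright pin, anticlockwise seen from above, until it stops at the locked mark. Then pick up the sample slide by its grip, tilt it to match the sloped face and hold it flush on the bright inset at the middle of the face, long edges running up the slope, pressed on gently with about 10 newtons and without changing the tilt of the stage. Finish while still gripping and pressing the slide, do not let go, and leave everything else on the bench where it is.

Things in the scene. Friction and masses are not known exactly. Their poses are not given: they have to be found in the camera images.
- stage: Tilting measuring stage, fixed to the bench: dark steel base 12 thick, x -100 to +75, y -65 to +175 mm. Origin on the bench, below the middle of the sloped face. The face slopes down to its +x side, so it looks roughly away from the robot; the collar's axis stands at x -30, y +115 mm. Aluminium side brackets at y = +-54 mm reach 70 mm above the bench.
- face: Dark steel sloped face plate of the stage, 100 (x, up the slope) x 90 (y) x 8 mm. Origin in the middle of its low edge, on the underside, at the hinge, 32 mm above the bench. x points up the slope (roughly towards the robot), z is the outward normal of the face. Its slope differs each time, 0.22 to 0.44 rad; a stiff friction hinge holds it under ordinary pushes.
- face_center (a point): Middle of the upper surface of the sloped face, where the bright steel inset (74 x 44 mm, practically level with the face) marks the place for the slide. Same axes as the face: x up the slope, z outward normal.
- collar (a joint): Angle of the lock collar about its upright axis: 0 fully open, grows anticlockwise seen from above, 1.2 at the locked mark, where a stop ends the travel. Starts between 0 and 0.45, turns with light friction (about 1.5 N at the pin) and stays where left.
- collar_pin (a point): On the upright round steel pin (12 mm diameter) on the collar's arm, 72 mm above the bench. The pin stands free from the arm's top at 46 mm to 92 mm above the bench. Its axis is 55 mm from the collar's axis.
- locked_mark (a point): Where collar_pin comes to when the collar is locked, above the longer of two white lines on the base; a 34 mm tall stop post stands beside that line. Fixed to the stage.
- pad: Black rubber bench pad 180 x 130 x 4 mm, fixed to the bench, on which the slide lies. Origin at the centre of its underside.
- slide: Sample slide, 0.1 to 0.2 kg: steel plate 70 (x) x 40 (y) x 5 mm with an upright ribbed aluminium grip on its middle, 36 long (x) x 12 thick (y), its top 37 mm above the plate's underside. Origin at the centre of the underside; z up through the grip. Lies flat on the pad, grip up.
- bushing: Brass bushing, 24 mm diameter, 16 tall, on the pad. Leave it.
- tape_roll: Roll of tape lying flat, 84 mm diameter, 20 tall. Leave it.
- screwdriver: Screwdriver lying on the bench beyond the stage and pad. Leave it.
- bottle: Green glass bottle, 56 mm diameter, 120 tall. Leave it.
- jar: Clear jar with black cap, 66 mm diameter, 70 tall. Leave it.
- wrench: Steel wrench lying on the bench. Leave it.
- brush: Brush with a wooden handle lying on the bench. Leave it.
- parts_tray: Grey parts tray 130 x 100 x 35 mm. Leave it.
Things that resemble listed ones, but are neither listed nor needed, are in the scene too. Several things look just like the slide: the one meant starts farthest to the robot's right.

How it is judged:
On the way, in this order (a step that is already met when the one before it is completed fails the run):
1. the collar is turned to its locked mark, the slide still on its pad (value of joint collar above 1.1 rad and distance of slide from where it was at the start of the episode below 0.03 m), for 0.2 s.
2. the slide is lifted by the gripper clear of the pad (z of slide in the frame of pad above 0.03 m and contact force between the fingers and slide above 1.5 N), for 0.2 s.
3. the slide is pressed flush on the face (angle between the z axis of slide and the z axis of face, either way round below 0.06 rad and angle between the x axis of slide and the x axis of face, either way round below 0.17 rad and z of slide in the frame of face_center between -0.003 and 0.003 m and x of slide in the frame of face_center between -0.012 and 0.012 m and y of slide in the frame of face_center between -0.012 and 0.012 m and contact force between slide and face between 3 and 25 N and contact force between the fingers and slide above 2 N), for 0.3 s.
At the end, for the whole second after the job is handed in: Through the last second: collar over 1.1 rad; slide gripped (over 2 N), at rest, pressed on the face with 3 to 25 N, flush within 0.06 rad and 3 mm, within 12 mm of the face's middle each way, long edges up the slope within 0.17 rad; face shifted under 4 mm (all of step 3 and value of joint collar above 1.1 rad and linear speed of slide below 0.02 m/s and distance of face_center from where it was at the start of the episode below 0.004 m); the arm keeps its last pose, push and grip.
It fails at once if the tilt of the stage is knocked out of place (over 6 mm at the middle of the face) (distance of face_center from where it was at the start of the episode above 0.006 m).
It fails at once if the slide is pressed hard on the face (over 45 N) (contact force between slide and face above 45 N).
It fails at once if another thing on the bench is moved by more than 30 mm (distance of any of bushing, tape_roll, screwdriver, bottle, jar, wrench, brush, parts_tray from where it was at the start of the episode above 0.03 m).
It also fails if it takes over 61 s, if anything falls off the work surface, if the arm or the gripper's body presses on something with over 40 N, if the wrist force passes 120 N, or if a joint passes its speed limit or range.

## Robot

A 6-joint arm with a two-finger parallel gripper is mounted at the origin on the work surface. World frame = base frame: x ahead of the robot, y to its left, z up, the work surface at z = 0. Lengths are in m, angles in rad, forces in N, time in s.
With the tool pointing down it reaches from about 0.375 to 0.9 m from the base axis. Payload 3.1 kg.
Tool frame: the origin (TCP) lies at the very end of the fingers, on their centre line; the grasp point (between the pads) lies 19 mm behind it (manip.pinch_z is the distance from the TCP to the grasp point, in m); z points along the fingers, y is the line along which they close (so a half turn about z gives the same grasp; the last joint's range is limited). The gripper opens to 87 mm and grips with 3 to 60 N. Pads are 19 mm wide; open, the fingers measure 117 mm over their backs; the gripper's body (75 mm by 190 mm) begins 51 mm behind the grasp point.
Start: joints at [-1.466, 0.527, 1.433, -0, 1.181, -0.178], TCP at [0.174, -0.6, 0.223] pointing down, gripper open.
Joint ranges: [-3.08, 3.08], [-0.75, 2.2], [0.22, 2.44], [-1.43, 4.57], [0, 2.65], [-2.85, 2.85]. Speed limits (rad/s): [2.79, 2.79, 3.14, 3.14, 3.14, 3.14].

## Interface

Orientations are given as [roll, pitch, yaw] about the fixed x, y, z axes, in that order (R = Rz(yaw) Ry(pitch) Rx(roll)).
In Python, from bench import manip gives the robot as it stands.
- The arm moves only by the tool move_arm, never from a script. Its argument "steps" is a list of rows, each a list of 2 entries, a list of its own where there are three numbers: the shift along the tool's x, y, z in mm, then the turn, a rotation vector about the tool's x, y, z in rad. A call has 1 to 8 rows; each row is the pose to reach, as a shift and turn from the pose commanded when the call began, along the tool's axes at that moment; what a row does not reach only later rows make up. A row lasts 1/12 s, in which the tool goes at most 41.7 mm and 7.16 degrees, less where a joint would pass 70% of its speed; a pose out of reach is approached as far as the arm can. A call with a gripper value outside its range is refused whole. "fingers" is the opening, from 0 (shut) to 1 (fully open), set as the call begins (left out, the last holds). The fingers move at their own pace and stop on an object; "squeeze" is the grip in N (left out, the last holds). Time passes only in rows, so rows that repeat a pose let the fingers close. It gives the time, the measured TCP pose, the force, the opening and the grip force at its end, in the units of the state.
- manip.state(): the state, without advancing time (a new reading comes with each control period).
- manip.read_camera(name): name is "side" or "top" or "wrist"; returns the picture (384x512x3 uint8, blue, green, red); there is no depth.
- manip.calibration(name): a dict with "K" (3x3 intrinsics, pixels), "pose" (4x4, takes a point from camera to world coordinates). Camera axes: x right, y down, z forward; pixel columns grow to the right and rows downward; lengths in m; the calibration is good to about 2 mm. The wrist camera is an equidistant fisheye: a pixel r from the principal point sees the ray r / f radians off the axis. A picture is of the moment at which its call begins: read the wrist's pose just before it. calibration takes no time and is no camera call; for the wrist camera it gives the pose at the moment of the call.
- manip.finish_job(): hands the job in; it is judged then, once.
Trained networks look in the newest picture that a camera, given by its name, has taken for a name from the list of things; names that differ only in an ending like _2 or _b are one class to them, and where a whole thing is asked for, a point or a joint stands for the part that bears it (a point fixed in the world has none). Each returns a list of dicts, best first, with "score" (0 to 1); they miss things now and then, are a little off and sometimes report something else, mostly with a low value. They report only what shows in the picture. A call takes as long as a camera call. They do not tell look-alikes from the thing itself.
- manip.recognise(camera, name): "xyz" ([x, y, z] in m, in world coordinates, good to about 4 mm: the middle of the surface that is visible of it).
The state is a dict: "time_s": time; "q": joint angles; "qvel": joint speeds; "tau": joint torques, N m; "tool_pos": TCP position; "ee_rot": TCP orientation; "wrist_force": force on the tool from outside, world axes, zero at the start; "moment": the same for the moment, N m; "gripper_width": finger opening in m; "grip_force": force on a finger pad.
Only numpy, scipy, OpenCV 4.12 (cv2) and the standard library are available. Lean on these libraries where they do the work, as an engineer would, in place of code of your own. Each camera call takes 0.05 s, during which the arm holds its last target. There are 200 camera calls.

## Working session

There is one attempt and no reset: what is moved stays moved. The work goes in short steps, Python scripts to look and compute and a tool call to move; the robot and the scene stay as the last step left them, time stands still between calls to the robot, and variables do not carry over. Pictures are saved under pics/ and viewed, at most 10 in all, crops included, and the job is handed in when it is done.

Besides the shell and the picture viewer there is one more tool, called after "Request:" by a JSON object that holds its "method" and its "body". move_arm: Moves the arm, as the interface text tells. Its arguments: {"type":"object","properties":{"steps":{"type":"array"},"fingers":{"type":"number"},"squeeze":{"type":"number"}},"required":["steps"]}

```bash
ls; mkdir -p pics
python3 - <<'E'
from bench import manip
import cv2,numpy as np
np.set_printoptions(precision=4,suppress=True)
for c in("top","side"):
    im=manip.read_camera(c); cv2.imwrite(f"pics/{c}0.png",cv2.resize(im,(800,600),interpolation=cv2.INTER_CUBIC))
    k=manip.calibration(c); print(c,k["K"],k["pose"])
    for n in("stage","face","face_center","collar","collar_pin","slide","pad"):
        try: print(c,n,[(np.round(d["xyz"],3).tolist(),round(d["score"],2)) for d in manip.recognise(c,n)])
        except Exception as e: print(n,e)
print(manip.state())
E
```

```text
pics
top [[413.5731   0.     258.1885]
 [  0.     413.5731 189.4373]
 [  0.       0.       1.    ]] [[-0.0114 -0.9859  0.1669  0.388 ]
 [-0.9999  0.0097 -0.0113  0.0113]
 [ 0.0096 -0.167  -0.9859  1.3313]
 [ 0.      0.      0.      1.    ]]
top stage [([0.512, 0.261, 0.011], 0.56)]
top face [([0.549, 0.214, 0.056], 0.77)]
top face_center [([0.548, 0.213, 0.063], 0.75), ([0.476, 0.328, 0.055], 0.56), ([0.741, 0.226, 0.077], 0.26)]
top collar [([0.475, 0.329, 0.052], 0.62)]
top collar_pin [([0.477, 0.334, 0.049], 0.48)]
top slide [([0.481, -0.07, 0.001], 0.7), ([0.567, -0.226, 0.012], 0.68)]
top pad [([0.577, -0.219, 0.003], 0.63), ([0.742, 0.229, 0.078], 0.27)]
side [[433.6523   0.     254.8158]
 [  0.     433.6523 193.7689]
 [  0.       0.       1.    ]] [[-0.8624 -0.3007  0.4072 -0.0811]
 [-0.506   0.4857 -0.7128  1.1498]
 [ 0.0166 -0.8208 -0.571   0.9918]
 [ 0.      0.      0.      1.    ]]
side stage [([0.507, 0.278, 0.013], 0.69)]
side face [([0.549, 0.22, 0.059], 0.77), ([0.742, 0.249, 0.064], 0.46), ([0.506, 0.28, 0.011], 0.41)]
side face_center [([0.544, 0.219, 0.055], 0.96)]
side collar [([0.543, 0.219, 0.06], 0.72), ([0.476, 0.343, 0.05], 0.7)]
side collar_pin [([0.476, 0.341, 0.049], 0.55)]
side slide [([0.569, -0.228, 0.009], 0.73), ([0.478, -0.05, 0.003], 0.58), ([0.506, 0.275, 0.014], 0.27)]
side pad [([0.566, -0.202, 0.004], 0.82)]
{'time_s': 0.8, 'q': array([-1.4665,  0.5275,  1.4327,  0.    ,  1.1814, -0.1785]), 'qvel': array([ 0.0002, -0.0001, -0.0004, -0.0002, -0.0004,  0.0004]), 'tau': array([  0.0003, -43.9946, -17.698 ,   0.0633,   0.0502,  -0.    ]), 'tool_pos': array([ 0.1744, -0.6001,  0.2226]), 'ee_rot': array([3.1415, 0.    , 0.2829]), 'wrist_force': array([-0.5599,  0.4366, -0.3881]), 'moment': array([ 0.0637,  0.0169, -0.0065]), 'grip_force': 0.0, 'gripper_width': 0.0869850580335554}
```

View pics/top0.png

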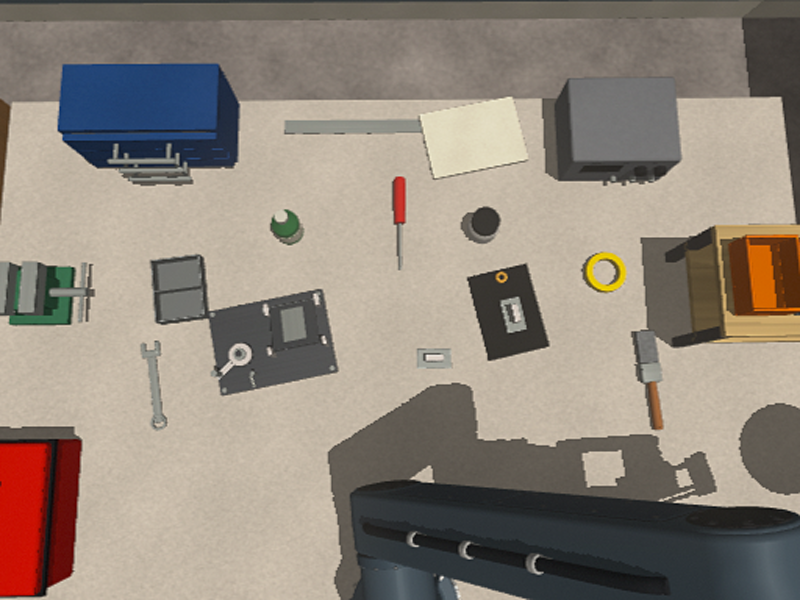

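View pics/side0.png

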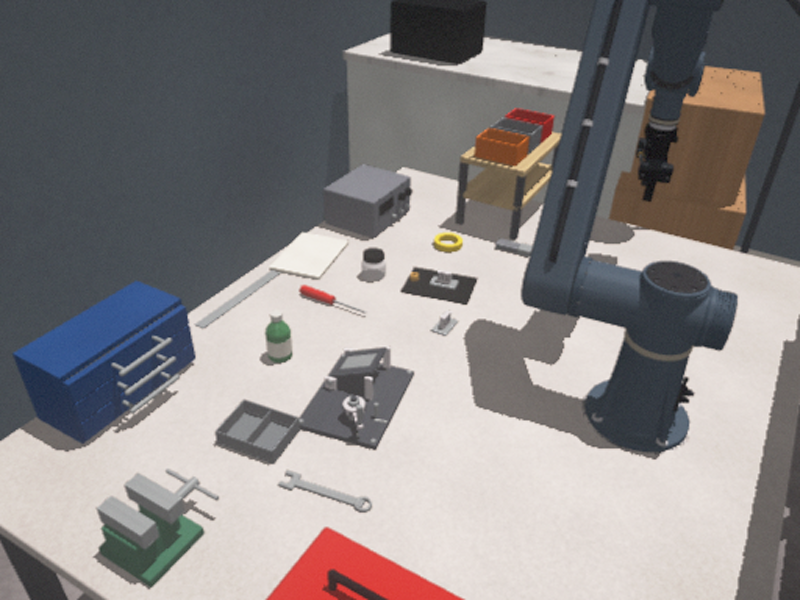

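Two slide look-alikes in the top view: one at px (513,314) on the black pad and one at (434,357) on the bare bench. The one on the pad fits: it is farther to the robot's right (-y) and it lies on the pad. I'll confirm it in an enlarged crop.

```bash
cat > h.py <<'E'
from bench import manip
import cv2,numpy as np
from scipy.spatial.transform import Rotation as R
np.set_printoptions(precision=4,suppress=True)
def proj(c,P,k=None):
    k=k or manip.calibration(c);T=k["pose"];p=(np.atleast_2d(P)-T[:3,3])@T[:3,:3];K=k["K"]
    if c=="wrist":
        th=np.arctan2(np.hypot(p[:,0],p[:,1]),p[:,2]);r=np.maximum(np.hypot(p[:,0],p[:,1]),1e-9)
        n=p[:,:2]/r[:,None]*th[:,None]
    else:n=p[:,:2]/p[:,2:]
    return np.c_[K[0,0]*n[:,0]+K[0,2],K[1,1]*n[:,1]+K[1,2]]
def unproj(c,uv,z,k=None):
    k=k or manip.calibration(c);T=k["pose"];K=k["K"];uv=np.atleast_2d(uv)
    n=np.c_[(uv[:,0]-K[0,2])/K[0,0],(uv[:,1]-K[1,2])/K[1,1]]
    if c=="wrist":
        th=np.linalg.norm(n,axis=1);d=np.c_[n/np.maximum(th,1e-9)[:,None]*np.sin(th)[:,None],np.cos(th)]
    else:d=np.c_[n,np.ones(len(n))]
    d=d@T[:3,:3].T;s=(np.broadcast_to(z,len(d))-T[2,3])/d[:,2]
    return T[:3,3]+d*s[:,None]
def tool():
    s=manip.state();return np.array(s["tool_pos"]),R.from_euler("xyz",s["ee_rot"]),s
def go(p,rot):
    "shift mm and rotvec in current tool axes"
    p0,R0,s=tool();print("shift",np.round(R0.inv().apply(np.array(p)-p0)*1e3,1),"turn",(R0.inv()*rot).as_rotvec(),"t",s["time_s"])
E
python3 - <<'E'
from h import *
im=manip.read_camera("top")
a=cv2.resize(im[170:270,125:225],(400,400),interpolation=cv2.INTER_CUBIC)
b=cv2.resize(im[160:240,260:360],(400,320),interpolation=cv2.INTER_CUBIC);b=cv2.copyMakeBorder(b,0,80,0,0,0)
cv2.imwrite("pics/crop.png",np.hstack([a,b]))
E
```

```text
(no output)
```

View pics/crop.png

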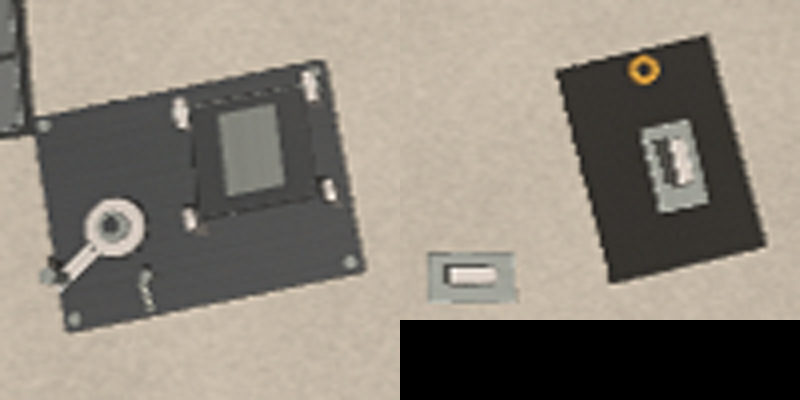

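The crop confirms it: the slide is the plate with a grip on the black pad, about crop (675,165). The other one, at (472,278), is off the pad. The collar axis is at crop (115,227), the pin's tip at about (45,275), and the stop post at about (148,290). Turning anticlockwise swings the pin from lower left to lower right.

Run:
```python
from h import *
c=np.array([[35,118],[325,60],[365,270],[67,332]])/4-.4+[125,170]
W=unproj("top",c,.012)[:,:2]
M=np.array([[75,175],[75,-65],[-100,-65],[-100,175]])/1e3
a=(M-M.mean(0))@[1,1j];b=(W-W.mean(0))@[1,1j]
z=(a.conj()*b).sum();yaw=np.angle(z);print("scale",abs(z)/(abs(a)**2).sum(),"stage yaw",yaw)
Rz=R.from_euler("z",yaw).as_matrix()[:2,:2];o=W.mean(0)-Rz@M.mean(0);print("origin",o)
ax=o+Rz@[-.03,.115];print("collar axis",ax)
pin=unproj("top",np.array([[45,270]])/4-.4+[125,170],.092)[0];print("pin",pin,"r",np.hypot(*(pin[:2]-ax)),"ang",np.arctan2(*(pin[:2]-ax)[::-1]))
post=unproj("top",np.array([[146,275]])/4-.4+[125,170],.034)[0];print("post",post, "ang",np.arctan2(*(post[:2]-ax)[::-1]))
s=np.array([[240,130],[292,120],[308,205],[260,213]])/4-.4+[260,160]
S=unproj("top",s,.009);print("slide",S.mean(0),S)
g=proj("top",[[*S.mean(0)[:2],.04]]);print(g)
```

```text
scale 0.9890374286704963 stage yaw 0.19157685370462826
origin [0.5441 0.2136]
collar axis [0.4928 0.3208]
pin [0.4576 0.3623 0.092 ] r 0.05437732365408712 ang 2.272750045967021
post [0.4562 0.3003 0.034 ] ang -2.6296477817565473
slide [ 0.5707 -0.2303  0.009 ] [[ 0.6011 -0.2031  0.009 ]
 [ 0.6089 -0.2456  0.009 ]
 [ 0.5394 -0.2557  0.009 ]
 [ 0.5333 -0.2167  0.009 ]]
[[330.0797 199.9432]]
```

Request:
{"method": "move_arm", "body": {"steps": [[[391,-251,-80],[0,0,-0.7]],[[391,-251,-80],[0,0,-0.7]],[[391,-251,-80],[0,0,-0.7]],[[391,-251,-80],[0,0,-0.7]],[[391,-251,-80],[0,0,-0.7]],[[391,-251,-80],[0,0,-0.7]],[[391,-251,-80],[0,0,-0.7]],[[391,-251,-80],[0,0,-0.7]]]}}

```text
time_s: 1.52
tool_pos: [0.3914, -0.351, 0.2797]
ee_rot: [3.141, 0.0, 0.983]
wrist_force: [0.9, -0.4, -0.2]
gripper_width: 0.0872
grip_force: 0.0
```

Run:
```python
from h import *
go([.45,-.1,.3],R.from_euler("xyz",[np.pi,0,1.4]))
go([.44,.2,.3],R.from_euler("xyz",[np.pi,0,2.3]))
```

```text
shift [241.3 -90.5 -20.4] turn [ 0.0005  0.0002 -0.4174] t 1.5167
shift [ 485.4 -265.2  -20.5] turn [ 0.0004  0.0005 -1.3174] t 1.5167
```

Request:
{"method": "move_arm", "body": {"steps": [[[242,-90,-20],[0,0,-0.42]],[[242,-90,-20],[0,0,-0.42]],[[242,-90,-20],[0,0,-0.42]],[[242,-90,-20],[0,0,-0.42]],[[242,-90,-20],[0,0,-0.42]],[[242,-90,-20],[0,0,-0.42]],[[485,-265,-20],[0,0,-1.32]],[[485,-265,-20],[0,0,-1.32]]]}}

```text
time_s: 2.18
tool_pos: [0.4456, -0.0249, 0.2991]
ee_rot: [3.14, 0.0, 1.659]
wrist_force: [0.6, 0.7, -0.5]
gripper_width: 0.0873
grip_force: 0.0
```

Run:
```python
from h import *
go([.44,.2,.3],R.from_euler("xyz",[np.pi,0,2.3]))
```

```text
shift [224.5  14.1  -0.9] turn [ 0.0014  0.0009 -0.6414] t 2.1833
```

Request:
{"method": "move_arm", "body": {"steps": [[[225,14,-1],[0,0,-0.64]],[[225,14,-1],[0,0,-0.64]],[[225,14,-1],[0,0,-0.64]],[[225,14,-1],[0,0,-0.64]],[[225,14,-1],[0,0,-0.64]],[[225,14,-1],[0,0,-0.64]],[[225,14,-1],[0,0,-0.64]]]}}

```text
time_s: 2.77
tool_pos: [0.4404, 0.2023, 0.2998]
ee_rot: [3.14, -0.001, 2.299]
wrist_force: [-0.3, -0.2, 0.5]
gripper_width: 0.0869
grip_force: 0.0
```

Run:
```python
from h import *
import pickle
k=manip.calibration("wrist");im=manip.read_camera("wrist")
pickle.dump((k,im),open("w1.pkl","wb"));print(k["K"],k["pose"],tool()[:1])
cv2.imwrite("pics/w1.png",cv2.resize(im,(800,600),interpolation=cv2.INTER_CUBIC))
for n in("face_center","collar_pin","collar"):print(n,[(np.round(d["xyz"],3).tolist(),round(d["score"],2)) for d in manip.recognise("wrist",n)])
```

```text
[[297.3186   0.     259.4879]
 [  0.     297.3186 190.9952]
 [  0.       0.       1.    ]] [[ 0.7469  0.6344  0.1994  0.3854]
 [ 0.665  -0.7126 -0.2235  0.2636]
 [ 0.0003  0.2995 -0.9541  0.4636]
 [ 0.      0.      0.      1.    ]] (array([0.4404, 0.2003, 0.2997]),)
face_center [([0.543, 0.219, 0.058], 0.87), ([0.47, 0.334, 0.05], 0.39)]
collar_pin [([0.471, 0.334, 0.049], 0.62)]
collar [([0.478, 0.336, 0.051], 0.94), ([0.54, 0.214, 0.063], 0.56), ([0.522, -0.175, 0.006], 0.51)]
```

View pics/w1.png

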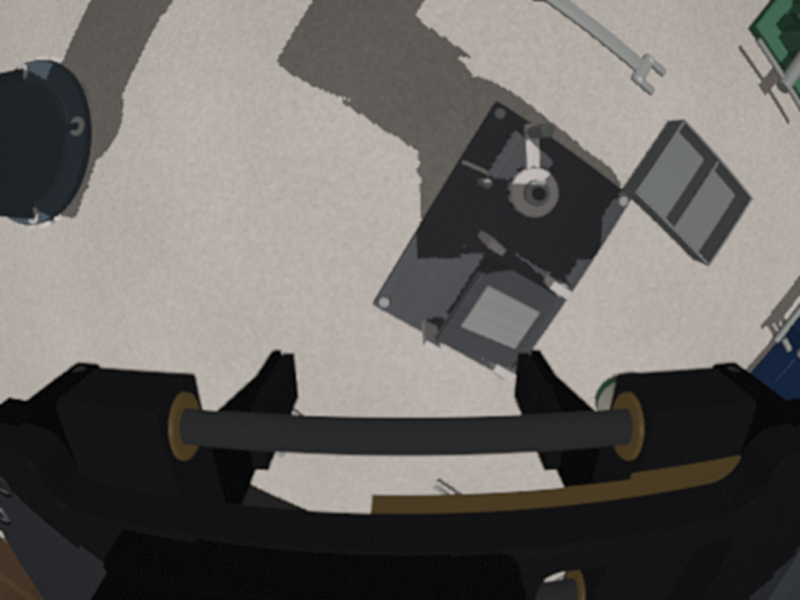

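Run:
```python
import pickle,cv2
k,im=pickle.load(open("w1.pkl","rb"))
cv2.imwrite("pics/w1c.png",cv2.convertScaleAbs(cv2.resize(im[56:246,236:416],None,fx=3,fy=3,interpolation=cv2.INTER_CUBIC),alpha=1.6,beta=15))
```

```text
(no output)
```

View pics/w1c.png

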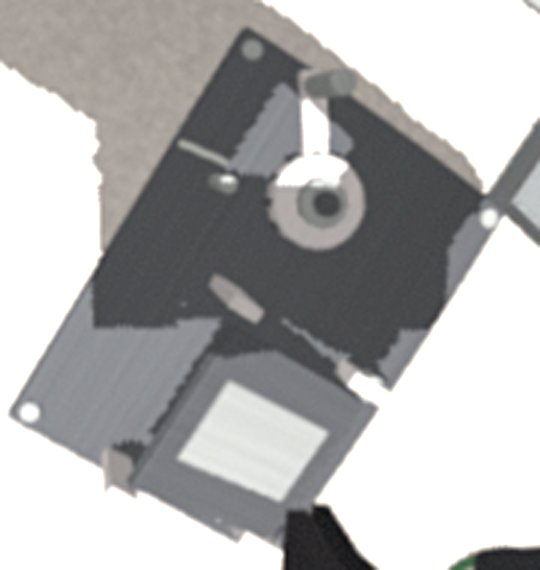

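```bash
cat > fit.py <<'E'
from h import *
import pickle
from scipy.optimize import least_squares
kw,_=pickle.load(open("w1.pkl","rb"));kt=manip.calibration("top")
base=np.array([[75,175,12],[75,-65,12],[-100,-65,12],[-100,175,12]])/1e3
ins=np.array([[37,-22],[-37,-22],[-37,22],[37,22]])/1e3  # face axes: up+y', down+y', down-y', up-y'
def model(v):
    x,y,yaw,t,pa=v[:5];S=R.from_euler("z",yaw).as_matrix();o=np.array([x,y,0])
    c=np.array([0,0,.032+.05*np.sin(t)+.008*np.cos(t)])
    fx=np.array([-np.cos(t),0,np.sin(t)]);fy=np.array([0,-1,0])
    I=c+ins[:,:1]*fx+ins[:,1:]*fy
    pin=lambda z:[-.03+.055*np.cos(pa-yaw),.115+.055*np.sin(pa-yaw),z]
    w=lambda P:np.array(P)@S.T+o
    return w(base),w(I),w([pin(.092)]),w([[-.03,.115,.05]]),w([c])
ct=lambda a:np.array(a)/4-.375+[125,170]
cw=lambda a:np.array(a)/3-.33+[236,56]
bt=ct([[35,118],[325,60],[365,270],[67,332]]);it=ct([[228,196],[218,112],[275,104],[285,186]])
bw=cw([[490,190],[10,413],[245,28]]);iw=cw([[228,381],[328,432],[283,500],[178,458]]);pw=cw([[342,80]]);pt=ct([[45,270]])
def res(v):
    b,i,p,_,_=model(v);dt=v[5:8];dw=v[8:11]
    return np.concatenate([(proj("top",b+dt,kt)-bt).ravel(),(proj("top",i+dt,kt)-it).ravel(),(proj("wrist",b[[0,2,3]]+dw,kw)-bw).ravel(),(proj("wrist",i+dw,kw)-iw).ravel(),
     (proj("top",p+dt,kt)-pt).ravel(),(proj("wrist",p+dw,kw)-pw).ravel(),v[5:]/.002])
if __name__=="__main__":
    r=least_squares(res,[.544,.214,.19,.33,2.27]+[0]*6,loss="soft_l1")
    sd=np.sqrt(np.diag(np.linalg.inv(r.jac.T@r.jac)));print(r.x,sd[:5]);print(res(r.x).round(1))
    b,i,p,a,c=model(r.x);print("pin",p,"axis",a,"fc",c);np.save("v.npy",r.x)
    k,_=pickle.load(open("w1.pkl","rb"));u=cw([[312,83]]);print("pin foot",unproj("wrist",u,.046,k),"locked line/post",unproj("wrist",cw([[200,152],[222,182]]),[.012,.034],k))
E
python3 fit.py
```

```text
[ 0.5482  0.2155  0.2176  0.4439  2.3834  0.0005  0.0001  0.0001 -0.0005
 -0.0001  0.0007] [0.0019 0.0016 0.0079 0.0388 0.0324]
[-1.6 -0.1 -0.9 -2.2  0.5 -1.9  0.3  0.   0.1  0.5  0.2  1.7 -0.3  0.6
  0.1 -0.3  6.9  5.7  1.7  3.8  0.2 -0.6 -0.4 -0.6 -1.  -2.5 -1.5 -1.8
 -0.3  0.2  1.   1.   0.5  0.9  0.3  0.1  0.  -0.3 -0.1  0.3]
pin [[0.4542 0.3591 0.092 ]] axis [[0.4941 0.3213 0.05  ]] fc [[0.5482 0.2155 0.0607]]
pin foot [[0.4514 0.3597 0.046 ]] locked line/post [[0.4391 0.3008 0.012 ]
 [0.4542 0.2957 0.034 ]]
```

Run:
```python
import fit
from h import *
from scipy.optimize import least_squares
keep=[i for i in range(40) if i not in(16,17)]
import numpy as np
def res(v):
    r=fit.res(v);return r[[i for i in range(len(r)) if i not in(16,17)]]
for cut in(0,1):
    r=least_squares(res,[.544,.214,.19,.33,2.27]+[0]*6,loss="soft_l1",f_scale=1 if cut else .5);print(r.x[:5],res(r.x).round(1))
np.save("v.npy",r.x);b,i,p,a,c=fit.model(r.x);print("pin",p,"axis",a,"fc",c)
go([.453,.360,.11],R.from_euler("xyz",[np.pi,0,2.36]))
```

```text
[0.5487 0.2154 0.2122 0.4275 2.409 ] [-1.5 -0.5 -0.8 -2.1  0.3 -1.7  0.1 -0.3  0.1  0.6  0.2  1.6 -0.3  0.6
  0.1 -0.1  2.   4.   1.3 -0.1 -0.2 -0.4 -0.6 -1.8 -1.2 -1.1 -0.2  0.2
  1.2  1.1  0.4  1.7  0.   0.1  0.  -0.  -0.1  0.6]
[0.5483 0.2152 0.2099 0.4312 2.4043] [-1.4 -0.5 -0.7 -2.   0.3 -1.6  0.  -0.3  0.1  0.6  0.3  1.7 -0.2  0.6
  0.1 -0.1  1.7  3.8  1.4 -0.3 -0.3 -0.5 -0.8 -1.8 -1.4 -1.1 -0.5  0.2
  1.2  1.   0.6  1.5  0.1  0.1  0.  -0.1 -0.1  0.8]
pin [[0.4543 0.3584 0.092 ]] axis [[0.495  0.3215 0.05  ]] fc [[0.5483 0.2152 0.0602]]
shift [113.9 116.4 189.5] turn [-0.0006  0.0003 -0.0683] t 2.9667
```

Request:
{"method": "move_arm", "body": {"steps": [[[114,116,130],[0,0,-0.07]],[[114,116,130],[0,0,-0.07]],[[114,116,130],[0,0,-0.07]],[[114,116,130],[0,0,-0.07]],[[114,116,130],[0,0,-0.07]],[[114,116,190],[0,0,-0.07]],[[114,116,190],[0,0,-0.07]],[[114,116,190],[0,0,-0.07]]], "fingers": 0.55}}

```text
time_s: 3.63
tool_pos: [0.45, 0.3581, 0.1049]
ee_rot: [-3.131, -0.003, 2.361]
wrist_force: [-0.6, -0.2, -0.4]
gripper_width: 0.0495
grip_force: 0.0
```

Run:
```python
from h import *
go([.453,.360,.055],R.from_euler("xyz",[np.pi,0,2.36]))
k=manip.calibration("wrist");im=manip.read_camera("wrist")
cv2.imwrite("pics/w2.png",cv2.resize(im,(640,480)))
print(proj("wrist",[[.4535,.3595,.092],[.4535,.3595,.046]],k)*1.25)
```

```text
shift [-0.9  4.  49.9] turn [-0.0102 -0.0029  0.0012] t 3.6333
[[331.7401 290.5125]
 [331.2481 259.8013]]
```

View pics/w2.png

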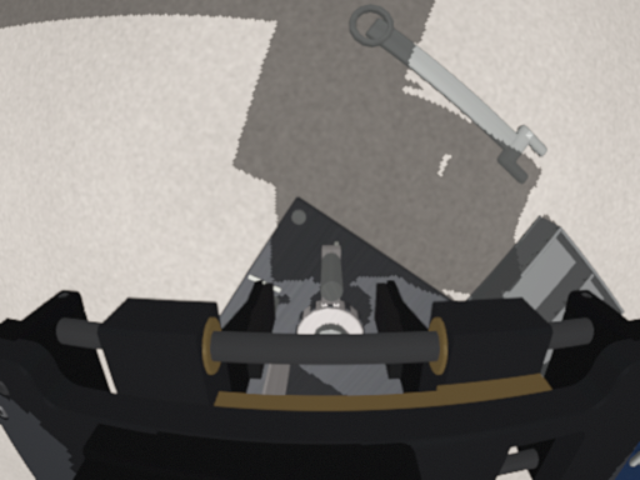

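The pin stands at about (331,275), midway between the fingertips at (268,285) and (385,285). Its position matches the prediction, so I'll descend and close on it.

Request:
{"method": "move_arm", "body": {"steps": [[[0,3,35],[0,0,0]],[[0,3,49],[0,0,0]],[[0,3,49],[0,0,0]],[[0,3,49],[0,0,0]]]}}

```text
time_s: 4.02
tool_pos: [0.456, 0.3624, 0.062]
ee_rot: [3.14, 0.001, 2.361]
wrist_force: [-0.7, 0.1, 0.4]
gripper_width: 0.0479
grip_force: 0.0
```

Request:
{"method": "move_arm", "body": {"steps": [[[0,0,0],[0,0,0]],[[0,0,0],[0,0,0]],[[0,0,0],[0,0,0]],[[0,0,0],[0,0,0]],[[0,0,0],[0,0,0]],[[0,0,0],[0,0,0]]], "fingers": 0, "squeeze": 8}}

```text
time_s: 4.52
tool_pos: [0.4544, 0.3629, 0.061]
ee_rot: [-3.141, 0.0, 2.363]
wrist_force: [-1.3, -1.5, 1.1]
gripper_width: 0.0158
grip_force: 0.8
```

```bash
cat > arc.py <<'E'
from h import *
p,r,s=tool();print(p,s["ee_rot"],s["gripper_width"],s["grip_force"],s["wrist_force"])
ax=np.array([.4945,.3213]);d=p[:2]-ax;phi=np.arctan2(d[1],d[0]);print("r",np.hypot(*d),"phi",phi)
u=d/np.hypot(*d)
for a in np.arange(1,9)*.125:
    c=np.cos(a),np.sin(a);t=ax+.055*np.array([u[0]*c[0]-u[1]*c[1],u[0]*c[1]+u[1]*c[0]])
    w=np.array([*t,p[2]])-p
    print(round(a,3),np.round(r.inv().apply(w)*1e3,1))
E
python3 arc.py
```

```text
[0.4544 0.3629 0.061 ] [-3.1412  0.      2.363 ] 0.015800429846339906 0.8108678160351701 [-1.2755 -1.4544  1.1288]
r 0.05778580384064888 phi 2.337146081145667
0.125 [-3.  -6.9  0. ]
0.25 [ -4.1 -13.7   0. ]
0.375 [ -6.1 -20.3   0. ]
0.5 [ -8.8 -26.6   0. ]
0.625 [-12.3 -32.5   0. ]
0.75 [-16.6 -37.9   0. ]
0.875 [-21.4 -42.8   0. ]
1.0 [-26.9 -47.    0. ]
```

Request:
{"method": "move_arm", "body": {"steps": [[[-0.1,-3.9,0],[0,0,-0.07]],[[-0.5,-7.8,0],[0,0,-0.14]],[[-1.2,-11.7,0],[0,0,-0.21]],[[-2.2,-15.5,0],[0,0,-0.28]],[[-3.4,-19.2,0],[0,0,-0.35]],[[-4.8,-22.8,0],[0,0,-0.42]],[[-6.6,-26.4,0],[0,0,-0.49]],[[-8.5,-29.7,0],[0,0,-0.56]]]}}

```text
time_s: 5.18
tool_pos: [0.438, 0.3367, 0.0609]
ee_rot: [3.141, -0.003, 2.926]
wrist_force: [-3.7, 4.5, 3.9]
gripper_width: 0.0119
grip_force: 8.0
```

Request:
{"method": "move_arm", "body": {"steps": [[[-0.1,-3.9,0],[0,0,-0.07]],[[-0.5,-7.8,0],[0,0,-0.14]],[[-1.2,-11.7,0],[0,0,-0.21]],[[-2.2,-15.5,0],[0,0,-0.28]],[[-3.4,-19.2,0],[0,0,-0.35]],[[-3.4,-19.2,0],[0,0,-0.35]]]}}

```text
time_s: 5.68
tool_pos: [0.436, 0.3159, 0.0608]
ee_rot: [-3.141, -0.006, -3.008]
wrist_force: [-4.1, 0.6, 5.4]
gripper_width: 0.0118
grip_force: 8.0
```

```bash
python3 arc.py|head -3
```

```text
[0.436  0.3159 0.0608] [-3.1411 -0.0056 -3.0082] 0.01183110383746701 7.998373720329255 [-4.1273  0.6113  5.4308]
r 0.05871657346495092 phi -3.048983420066609
0.125 [-3.9 -7.  -0. ]
```

Request:
{"method": "move_arm", "body": {"steps": [[[-0.1,-2.8,0],[0,0,-0.05]],[[-0.3,-5.6,0],[0,0,-0.1]],[[-0.6,-8.4,0],[0,0,-0.15]],[[-1.1,-11.2,0],[0,0,-0.2]],[[-1.1,-11.2,0],[0,0,-0.2]]]}}

```text
time_s: 6.1
tool_pos: [0.4382, 0.3046, 0.0608]
ee_rot: [3.141, -0.007, -2.809]
wrist_force: [-5.7, -1.2, 7.2]
gripper_width: 0.0116
grip_force: 8.0
```

Request:
{"method": "move_arm", "body": {"steps": [[[-0.1,-2.2,0],[0,0,-0.04]],[[-0.3,-4.4,0],[0,0,-0.08]],[[-0.3,-4.4,0],[0,0,-0.08]]]}}

```text
time_s: 6.35
tool_pos: [0.4393, 0.3019, 0.0607]
ee_rot: [3.138, -0.007, -2.731]
wrist_force: [-7.0, 4.9, 6.0]
gripper_width: 0.0115
grip_force: 8.0
```

Request:
{"method": "move_arm", "body": {"steps": [[[0,-3,0],[0,0,0]],[[0,-4,0],[0,0,0]],[[0,-4,0],[0,0,0]],[[0,-4,0],[0,0,0]]]}}

```text
time_s: 6.68
tool_pos: [0.4399, 0.3004, 0.0607]
ee_rot: [3.135, -0.006, -2.733]
wrist_force: [-10.3, 12.5, 6.1]
gripper_width: 0.0146
grip_force: 8.0
```

The collar is at its stop: the tangential force rose to 12 N with almost no motion. I'll back off, open the fingers and rise.

Request:
{"method": "move_arm", "body": {"steps": [[[0,4,0],[0,0,0]],[[0,4,0],[0,0,0]],[[0,4,0],[0,0,0]],[[0,4,0],[0,0,0]]], "fingers": 0.45}}

```text
time_s: 7.02
tool_pos: [0.4438, 0.3013, 0.0606]
ee_rot: [-3.141, 0.001, -2.73]
wrist_force: [-0.3, 0.1, 0.3]
gripper_width: 0.0335
grip_force: 0.0
```

Request:
{"method": "move_arm", "body": {"steps": [[[0,0,-40],[0,0,0]],[[0,0,-80],[0,0,0]],[[0,0,-120],[0,0,0]],[[0,0,-160],[0,0,0]],[[0,0,-190],[0,0,0]],[[0,0,-190],[0,0,0]]]}}

```text
time_s: 7.52
tool_pos: [0.4477, 0.3027, 0.2576]
ee_rot: [-3.141, 0.015, -2.731]
wrist_force: [0.5, 0.8, 0.3]
gripper_width: 0.0387
grip_force: 0.0
```

Run:
```python
from h import *
go([.46,.06,.26],R.from_euler("xyz",[np.pi,0,1.9]))
```

```text
shift [  85.5 -227.4   -3.5] turn [0.0118 0.0118 1.6522] t 7.5167
```

Run:
```python
from h import *
go([.565,-.21,.22],R.from_euler("xyz",[np.pi,0,-2.95]))
```

```text
shift [  97.6 -516.9   36.5] turn [0.001  0.0149 0.219 ] t 7.5167
```

Request:
{"method": "move_arm", "body": {"steps": [[[98,-517,30],[0,0.015,0.22]],[[98,-517,30],[0,0.015,0.22]],[[98,-517,30],[0,0.015,0.22]],[[98,-517,30],[0,0.015,0.22]],[[98,-517,30],[0,0.015,0.22]],[[98,-517,30],[0,0.015,0.22]],[[98,-517,30],[0,0.015,0.22]],[[98,-517,30],[0,0.015,0.22]]]}}

```text
time_s: 8.18
tool_pos: [0.5168, -0.0256, 0.2308]
ee_rot: [-3.14, -0.016, -2.951]
wrist_force: [0.5, 0.5, 0.0]
gripper_width: 0.0394
grip_force: 0.0
```

Run:
```python
from h import *
go([.565,-.21,.22],R.from_euler("xyz",[np.pi,0,-2.95]))
```

```text
shift [ -12.6 -190.2   10.8] turn [-0.0013 -0.0159 -0.0013] t 8.1833
```

Request:
{"method": "move_arm", "body": {"steps": [[[-12,-190,10],[0,0,0]],[[-12,-190,10],[0,0,0]],[[-12,-190,10],[0,0,0]],[[-12,-190,10],[0,0,0]],[[-12,-190,10],[0,0,0]],[[-12,-190,10],[0,0,0]],[[-12,-190,10],[0,0,0]]], "fingers": 0.5}}

```text
time_s: 8.77
tool_pos: [0.5642, -0.209, 0.2203]
ee_rot: [3.142, -0.016, -2.954]
wrist_force: [-0.8, 0.8, -1.2]
gripper_width: 0.0435
grip_force: 0.0
```

Run:
```python
from h import *
import pickle
k=manip.calibration("wrist");im=manip.read_camera("wrist")
pickle.dump((k,im),open("w3.pkl","wb"));print(tool()[0],manip.state()["ee_rot"])
print([(np.round(d["xyz"],3).tolist(),round(d["score"],2)) for d in manip.recognise("wrist","slide")])
c=proj("wrist",[[.571,-.230,.02]],k)[0].astype(int);x,y=max(c[0]-70,0),max(c[1]-60,0);print(x,y)
cv2.imwrite("pics/w3.png",cv2.resize(im[y:y+120,x:x+140],None,fx=5,fy=5,interpolation=cv2.INTER_CUBIC))
```

```text
[ 0.5638 -0.2074  0.2206] [ 3.141  -0.0168 -2.9521]
[([0.487, -0.07, 0.006], 0.9), ([0.564, -0.23, 0.006], 0.81)]
172 111
```

View pics/w3.png

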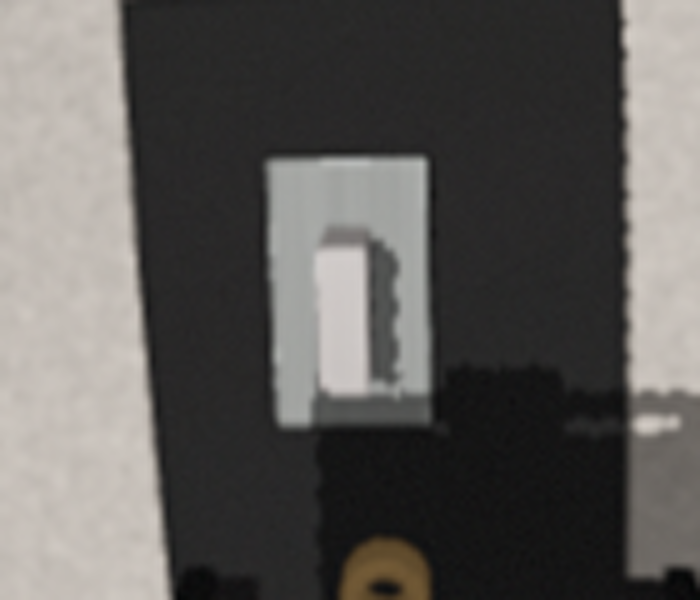

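The plate corners are at crop (266,157), (429,156), (432,424) and (278,428), and the grip top spans (317,246) to (370,395).

Run:
```python
from h import *
import pickle
k,_=pickle.load(open("w3.pkl","rb"))
f=lambda a:np.array(a)/5-.4+[172,111]
P=unproj("wrist",f([[266,157],[429,156],[432,424],[278,428]]),.009,k);G=unproj("wrist",f([[317,246],[368,244],[370,394],[322,396]]),.041,k)
for Q in(P,G):
    d=(Q[3]+Q[2]-Q[0]-Q[1])/2;print(Q.mean(0),"yaw",np.arctan2(d[1],d[0]),"len",np.linalg.norm(d),np.linalg.norm(Q[1]-Q[0]))
m=(P.mean(0)+G.mean(0))/2;d=(P[3]+P[2]-P[0]-P[1])/2;y=np.arctan2(d[1],d[0])-np.pi
go([m[0],m[1],.10],R.from_euler("xyz",[np.pi,0,y]))
go([m[0],m[1],.014],R.from_euler("xyz",[np.pi,0,y]))
```

```text
[ 0.5705 -0.232   0.009 ] yaw 0.20061241585182768 len 0.07180078343418071 0.04159238849128959
[ 0.5701 -0.2317  0.041 ] yaw 0.1942573057269417 len 0.03677918815997882 0.012056710721099827
shift [ -3.6 -26.2 120.8] turn [ 0.0006 -0.0167 -0.0097] t 8.8667
shift [ -5.  -26.2 206.8] turn [ 0.0006 -0.0167 -0.0097] t 8.8667
```

Request:
{"method": "move_arm", "body": {"steps": [[[-4,-26,40],[0,-0.017,-0.01]],[[-4,-26,80],[0,-0.017,-0.01]],[[-4,-26,120],[0,-0.017,-0.01]],[[-5,-26,150],[0,-0.017,-0.01]],[[-5,-26,180],[0,-0.017,-0.01]],[[-5,-26,204],[0,-0.017,-0.01]],[[-5,-26,204],[0,-0.017,-0.01]],[[-5,-26,204],[0,-0.017,-0.01]]]}}

```text
time_s: 9.53
tool_pos: [0.5708, -0.2307, 0.0169]
ee_rot: [3.14, -0.001, -2.939]
wrist_force: [0.7, -0.4, -0.1]
gripper_width: 0.0438
grip_force: 0.0
```

Request:
{"method": "move_arm", "body": {"steps": [[[0,0,0],[0,0,0]],[[0,0,0],[0,0,0]],[[0,0,0],[0,0,0]],[[0,0,0],[0,0,0]],[[0,0,0],[0,0,0]],[[0,0,0],[0,0,0]],[[0,0,0],[0,0,0]]], "fingers": 0, "squeeze": 30}}

```text
time_s: 10.12
tool_pos: [0.5719, -0.2327, 0.0186]
ee_rot: [-3.14, 0.003, -2.941]
wrist_force: [-0.7, 1.7, 6.2]
gripper_width: 0.0117
grip_force: 30.0
```

Request:
{"method": "move_arm", "body": {"steps": [[[0,0,-20],[0,0,0]],[[0,0,-50],[0,0,0]],[[0,0,-90],[0,0,0]],[[0,0,-130],[0,0,0]],[[0,0,-180],[0,0,0]],[[0,0,-180],[0,0,0]]]}}

```text
time_s: 10.62
tool_pos: [0.5749, -0.235, 0.205]
ee_rot: [-3.131, 0.012, -2.94]
wrist_force: [1.2, -1.0, -0.6]
gripper_width: 0.0116
grip_force: 30.0
```

Run:
```python
from h import *
v=np.load("v.npy");print(v[:5]);print(tool()[0],manip.state()["gripper_width"],manip.state()["grip_force"],manip.state()["wrist_force"])
t=.40;yaw=.21
# slide frame target: tool x along +face x?  tool yaw -2.94 -> x tool = (-.98,-.2) = face x (up slope). tool z=-n
def Rt(t,yaw):
    x=np.array([-np.cos(t)*np.cos(yaw),-np.cos(t)*np.sin(yaw),np.sin(t)]);n=np.array([np.sin(t)*np.cos(yaw),np.sin(t)*np.sin(yaw),np.cos(t)])
    return R.from_matrix(np.c_[x,np.cross(-n,x),-n])
print(Rt(t,yaw).as_euler("xyz"))
n=-Rt(t,yaw).as_matrix()[:,2]
go(np.array([.548,.2152,.06])+n*.15,Rt(t,yaw))
```

```text
[0.5483 0.2152 0.2099 0.4312 2.4043]
[ 0.5749 -0.235   0.205 ] 0.011630475729858479 29.999807230196893 [ 1.2353 -1.0319 -0.5699]
[-3.1416 -0.4    -2.9316]
shift [-122.1  447.     3.3] turn [-0.0093  0.4115 -0.0107] t 10.6167
```

Request:
{"method": "move_arm", "body": {"steps": [[[-122,447,-20],[0,0.4,0]],[[-122,447,-20],[0,0.4,0]],[[-122,447,-20],[0,0.4,0]],[[-122,447,-20],[0,0.4,0]],[[-122,447,-20],[0,0.4,0]],[[-122,447,-20],[0,0.4,0]],[[-122,447,-20],[0,0.4,0]],[[-122,447,-20],[0,0.4,0]]]}}

```text
time_s: 11.28
tool_pos: [0.5926, 0.1017, 0.2105]
ee_rot: [-3.14, -0.399, -2.941]
wrist_force: [1.0, -0.7, -1.5]
gripper_width: 0.0116
grip_force: 30.0
```

```bash
cat >> h.py <<'E'
def Rt(t,yaw):
    x=np.array([-np.cos(t)*np.cos(yaw),-np.cos(t)*np.sin(yaw),np.sin(t)]);n=np.array([np.sin(t)*np.cos(yaw),np.sin(t)*np.sin(yaw),np.cos(t)])
    return R.from_matrix(np.c_[x,np.cross(-n,x),-n])
E
python3 - <<'E'
from h import *
r=Rt(.4,.21);n=-r.as_matrix()[:,2]
go(np.array([.548,.2152,.06])+n*.13,r)
E
```

```text
shift [-39.1 120.7  16.7] turn [ 0.0021  0.0007 -0.0085] t 11.2833
```

Request:
{"method": "move_arm", "body": {"steps": [[[-39,120,17],[0,0,-0.01]],[[-39,120,17],[0,0,-0.01]],[[-39,120,17],[0,0,-0.01]],[[-39,120,17],[0,0,-0.01]],[[-39,120,17],[0,0,-0.01]],[[-39,120,17],[0,0,-0.01]]]}}

```text
time_s: 11.78
tool_pos: [0.5975, 0.2228, 0.1797]
ee_rot: [3.14, -0.4, -2.93]
wrist_force: [0.6, -0.5, -2.2]
gripper_width: 0.0119
grip_force: 30.0
```

Run:
```python
from h import *
import pickle
k=manip.calibration("wrist");im=manip.read_camera("wrist");ks=manip.calibration("side");ims=manip.read_camera("side");imt=manip.read_camera("top")
pickle.dump((k,im,ks,ims,imt),open("w4.pkl","wb"));print(tool()[0],manip.state()["ee_rot"])
c=proj("wrist",[[.548,.215,.06]],k)[0].astype(int);x,y=max(c[0]-75,0),max(c[1]-75,0)
c2=proj("side",[[.548,.215,.06]],ks)[0].astype(int);x2,y2=c2[0]-40,c2[1]-40
print(x,y,x2,y2)
a=cv2.resize(im[y:y+150,x:x+100],(400,600),interpolation=cv2.INTER_CUBIC) if 0 else cv2.resize(im[y:y+150,x:x+150],(400,400),interpolation=cv2.INTER_CUBIC)
b=cv2.resize(ims[y2:y2+80,x2:x2+80],(400,400),interpolation=cv2.INTER_CUBIC)
cv2.imwrite("pics/w4.png",np.hstack([a,b]));print(a.shape)
```

```text
[0.5983 0.2213 0.181 ] [ 3.1396 -0.3976 -2.9326]
187 108 189 190
(400, 400, 3)
```

View pics/w4.png

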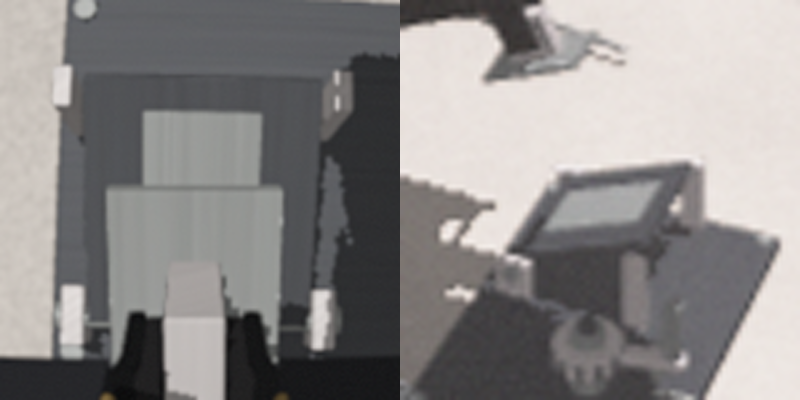

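The wrist crop (left) shows the inset's upper edge from (143,112) to (262,112) and the held slide's edge from (107,187) to (282,187), both nearly parallel. The side crop (right) shows the inset corners at (573,187), (667,178), (650,228) and (551,245).

```bash
cat > fit2.py <<'E'
from fit import *
k4,_,ks,_,_=pickle.load(open("w4.pkl","rb"))
c4=lambda a:np.array(a)*.375-.3+[187,108]
cs=lambda a:np.array(a)/5-.4+[189,190]
is_=cs([[250,228],[151,245],[173,187],[267,178]])
i4=c4([[262,112],[143,112]]) # up, +y stage (right?) ; up, -y
f4=c4([[325,78],[82,74]])
def full(v):
    b,i,_,_,c=model(v);dt,dw,dS,d4=v[5:8],v[8:11],v[11:14],v[14:17]
    fx=(i[0]-i[1])/.074;fy=(i[3]-i[0])/.044;c=c[0]
    F=np.array([c+.05*fx-.045*fy,c+.05*fx+.045*fy])
    P=lambda n,X,k,m:(proj(n,X,k)-m).ravel()
    return np.concatenate([P("top",b+dt,kt,bt)*.6,P("top",i+dt,kt,it),P("wrist",i+dw,kw,iw),P("side",i+dS,ks,is_),P("wrist",i[[0,3]]+d4,k4,i4),P("wrist",F+d4,k4,f4),v[5:]/.002])
r=least_squares(full,[.544,.214,.2,.33,2.3]+[0]*12,loss="soft_l1")
J=r.jac;sd=np.sqrt(np.diag(np.linalg.pinv(J.T@J)));print(r.x[:4],sd[:4]);print(full(r.x)[:40].round(1),r.x[5:])
b,i,p,a,c=model(r.x);print("fc",c);np.save("v2.npy",r.x)
# held slide, from the gripper: far edge in wrist picture
p0=np.array([.5979,.222,.1803]);Rg=R.from_euler("xyz",[3.1396,-.3985,-2.9316])
E=p0+Rg.apply([[.035,.02,.008],[.035,-.02,.008]]);print("slide edge model px",(proj("wrist",E,k4)-[187,108]+.3)/.375)
E
python3 fit2.py
```

```text
[0.5491 0.2148 0.2017 0.3935] [0.0014 0.0013 0.0106 0.0255]
[-0.8 -0.7 -0.2 -1.3  0.1 -1.  -0.2 -0.6  0.3  0.6  0.4  1.2 -0.1  0.3
  0.3  0.1  0.1 -0.1  0.1 -0.5 -0.7 -0.  -0.   0.2 -1.3 -1.6 -0.5 -3.
  0.   0.8 -0.1  0.5 -0.2 -0.2  0.4 -0.7 -0.6  0.2  0.3  0.7] [ 0.0002  0.0004  0.0001  0.0016 -0.0003  0.0005 -0.0031 -0.0004 -0.0008
  0.0003  0.0002  0.0008]
fc [[0.5491 0.2148 0.0586]]
slide edge model px [[281.4904 199.5008]
 [103.6723 199.2034]]fit2.py:15: RuntimeWarning: invalid value encountered in sqrt
  J=r.jac;sd=np.sqrt(np.diag(np.linalg.pinv(J.T@J)));print(r.x[:4],sd[:4]);print(full(r.x)[:40].round(1),r.x[5:])
```

```bash
cat > quad.py <<'E'
from fit import *
def quad(im,uv,half,sc=8):
    x0,y0=(np.array(uv)-half).astype(int);n=2*half
    g=cv2.cvtColor(cv2.resize(im[y0:y0+n,x0:x0+n],None,fx=sc,fy=sc,interpolation=cv2.INTER_CUBIC),cv2.COLOR_BGR2GRAY)
    cx,cy=((np.array(uv)-[x0,y0]+.5)*sc).astype(int);v=int(np.median(g[cy-8:cy+8,cx-8:cx+8]))
    best=None
    th=v-28
    m=((g>th)&(g<v+45)).astype(np.uint8);nl,L=cv2.connectedComponents(m);m=(L==L[cy,cx]).astype(np.uint8)
    m=cv2.morphologyEx(m,cv2.MORPH_OPEN,np.ones((13,13)))
    c=max(cv2.findContours(m,0,2)[0],key=cv2.contourArea);h=cv2.convexHull(c)
    q=cv2.approxPolyN(h,4,ensure_convex=True).reshape(4,2)
    return q/sc-.5+.5/sc+[x0,y0],cv2.contourArea(c)/sc**2,v
if __name__=="__main__":
    k4,im4,ks,ims,imt=pickle.load(open("w4.pkl","rb"));kw,imw=pickle.load(open("w1.pkl","rb"))
    v=np.load("v2.npy");_,i,_,_,c=model(v)
    t0=cv2.resize(cv2.imread("pics/top0.png"),(512,384),interpolation=cv2.INTER_AREA)
    for n,im,k in(("top",t0,kt),("wrist",imw,kw),("side",ims,ks)):
        u=proj(n,c,k)[0];q,a,g=quad(im,u,28 if n!="wrist" else 40);print(n,g,a,q.round(1).tolist(),"\n model",proj(n,i,k).round(1).tolist())
    print("mine side",(np.array([[250,228],[151,245],[173,187],[267,178]])/5-.4+[189,190]).tolist())
    # overlay
    x2,y2=189,190
    b=cv2.resize(ims[y2:y2+80,x2:x2+80],(600,600),interpolation=cv2.INTER_CUBIC)
    cv2.polylines(b,[((proj("side",i,ks)-[x2,y2]+.5)*7.5).astype(int)],True,(0,0,255),1);cv2.imwrite("pics/ov.png",b)
E
python3 quad.py
```

```text
top 131 286.609375 [[195.7, 215.7], [181.3, 218.7], [179.1, 198.2], [193.2, 195.3]] 
 model [[182.1, 219.3], [179.7, 198.9], [193.5, 196.0], [196.3, 216.2]]
wrist 133 1085.09375 [[345.2, 199.7], [329.1, 222.9], [294.4, 208.6], [311.8, 182.3]] 
 model [[311.1, 181.6], [344.5, 198.3], [328.7, 221.4], [294.3, 207.5]]
side 168 126.625 [[235.9, 233.7], [217.3, 235.4], [222.3, 227.7], [240.8, 225.8]] 
 model [[236.4, 233.2], [217.4, 235.2], [222.4, 227.4], [241.1, 225.2]]
mine side [[238.6, 235.2], [218.8, 238.6], [223.2, 227.0], [242.0, 225.2]]
```

View pics/ov.png

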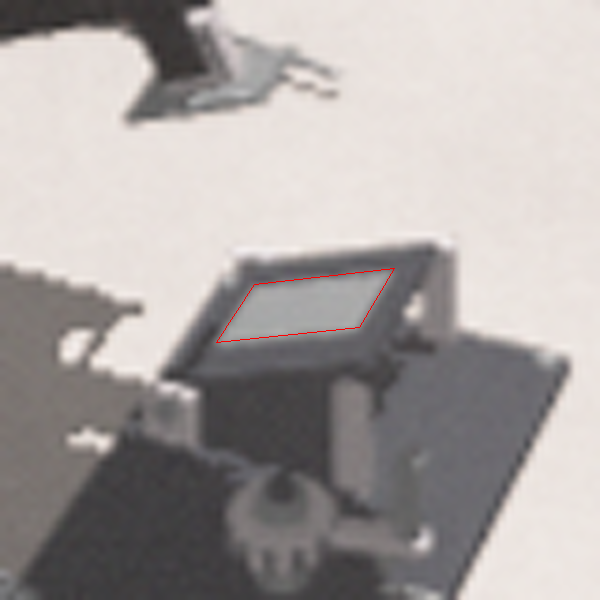

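The overlay shows the model's inset outline, from (217,342) to (394,268), lying on the bright inset. I'll refit with the detected corners.

```bash
sed -i 's/^r=least/it=np.array([[181.3,218.7],[179.1,198.2],[193.2,195.3],[195.7,215.7]]);iw=np.array([[311.8,182.3],[345.2,199.7],[329.1,222.9],[294.4,208.6]]);is_=np.array([[235.9,233.7],[217.3,235.4],[222.3,227.7],[240.8,225.8]])\nr=least/' fit2.py
cat >> fit2.py <<'E'
t,yaw=r.x[3],r.x[2];rr=Rt(t,yaw);n=-rr.as_matrix()[:,2]
print("at 40mm above:");go(c[0]+n*.054,rr)
E
python3 fit2.py 2>/dev/null
```

```text
[0.5498 0.2151 0.1978 0.3942] [0.0013 0.0013 0.0104 0.0236]
[-0.8 -0.9 -0.2 -1.3 -0.  -1.  -0.3 -0.8  0.5  0.3  0.3  0.5  0.1  0.5
  0.3  0.4 -0.1  0.3 -0.3 -0.3 -0.  -0.5  0.4 -0.1  0.2 -0.3 -0.1 -0.
 -0.1 -0.1  0.  -0.3 -0.2 -0.1  0.4 -0.7 -0.5  0.4  0.3  0.6] [-0.0001  0.0005  0.      0.0007 -0.0008  0.0007 -0.0002  0.0005 -0.0007
 -0.0003 -0.0002  0.0009]
fc [[0.5498 0.2151 0.0586]]
slide edge model px [[281.4904 199.5008]
 [103.6723 199.2034]]
at 40mm above:
shift [-2.3  3.6 77.7] turn [-0.0024 -0.0034  0.0103] t 11.9333
```

Request:
{"method": "move_arm", "body": {"steps": [[[-4,4,30],[0,-0.003,0.01]],[[-4,4,55],[0,-0.003,0.01]],[[-4,4,75],[0,-0.003,0.01]],[[-4,4,90],[0,-0.003,0.01]],[[-4,4,100],[0,-0.003,0.01]],[[-4,4,107],[0,-0.003,0.01]],[[-4,4,107],[0,-0.003,0.01]],[[-4,4,107],[0,-0.003,0.01]]]}}

```text
time_s: 12.6
tool_pos: [0.5608, 0.2189, 0.0812]
ee_rot: [-3.14, -0.394, -2.942]
wrist_force: [-0.9, 0.1, -0.7]
gripper_width: 0.0116
grip_force: 30.0
```

```bash
cat > chk.py <<'E'
from h import *
v=np.load("v2.npy");rr=Rt(v[3],v[2]);n=-rr.as_matrix()[:,2];c=np.array([v[0],v[1],.032+.05*np.sin(v[3])+.008*np.cos(v[3])])
p,r,s=tool();print("tcp in face",rr.inv().apply(p-c)*[1e3,-1e3,-1e3],"ang",(rr.inv()*r).as_rotvec(),"F.n",s["wrist_force"]@n,"F tool",r.inv().apply(s["wrist_force"]),"M tool",r.inv().apply(s["moment"]),s["gripper_width"],s["grip_force"],s["time_s"])
E
python3 chk.py
```

```text
tcp in face [-2.0107 -1.5301 25.2949] ang [ 0.0024 -0.0005 -0.0017] F.n -0.9972349618126184 F tool [0.5057 0.311  0.9962] M tool [-0.1026 -0.5153 -0.0373] 0.011590690288840952 29.99985763337463 12.6
```

Request:
{"method": "move_arm", "body": {"steps": [[[0,0,2],[0,0,0]],[[0,0,4],[0,0,0]],[[0,0,6],[0,0,0]],[[0,0,8],[0,0,0]],[[0,0,8],[0,0,0]]]}}

```text
time_s: 13.02
tool_pos: [0.5567, 0.2188, 0.0731]
ee_rot: [-3.14, -0.395, -2.941]
wrist_force: [-0.9, 0.3, -0.8]
gripper_width: 0.0119
grip_force: 30.0
```

```bash
python3 chk.py
```

```text
tcp in face [-1.3408 -2.2183 16.2287] ang [ 0.0028  0.0013 -0.0027] F.n -1.1095788403599036 F tool [0.4595 0.5197 1.1087] M tool [-0.0621 -0.457  -0.0053] 0.011879605207567931 29.999765111133456 13.0167
```

Request:
{"method": "move_arm", "body": {"steps": [[[0,0,1],[0,0,0]],[[0,0,2],[0,0,0]],[[0,0,2],[0,0,0]]]}}

```text
time_s: 13.27
tool_pos: [0.5565, 0.2186, 0.0716]
ee_rot: [-3.14, -0.394, -2.941]
wrist_force: [-0.9, -0.1, -0.1]
gripper_width: 0.0117
grip_force: 30.0
```

Request:
{"method": "move_arm", "body": {"steps": [[[0,0,0.5],[0,0,0]],[[0,0,1],[0,0,0]],[[0,0,1],[0,0,0]]]}}

```text
time_s: 13.52
tool_pos: [0.5565, 0.2186, 0.0715]
ee_rot: [-3.14, -0.394, -2.941]
wrist_force: [0.6, 1.4, 5.0]
gripper_width: 0.0122
grip_force: 30.0
```

```bash
python3 chk.py
```

```text
tcp in face [-1.6771 -2.0934 14.7321] ang [ 0.0026 -0.0005 -0.0025] F.n 5.005917913322889 F tool [ 1.0954  1.2493 -5.0098] M tool [-0.1565 -0.193  -0.0493] 0.0121530186094015 30.00454413704574 13.5167
```

Request:
{"method": "move_arm", "body": {"steps": [[[0,0,0.5],[0,0,0]],[[0,0,0.8],[0,0,0]],[[0,0,0.8],[0,0,0]],[[0,0,0.8],[0,0,0]]]}}

```text
time_s: 13.85
tool_pos: [0.5564, 0.2186, 0.0715]
ee_rot: [-3.14, -0.393, -2.941]
wrist_force: [1.1, -0.1, 8.5]
gripper_width: 0.0119
grip_force: 30.0
```

```bash
python3 chk.py
```

```text
tcp in face [-1.6783 -2.0931 14.6783] ang [ 0.0026 -0.0011 -0.0024] F.n 8.310754147064912 F tool [ 2.2613 -0.3225 -8.3125] M tool [-0.1963  0.0013 -0.0247] 0.01187306690499957 30.008800425566733 13.85
```

Request:
{"method": "move_arm", "body": {"steps": [[[0,0,0],[0,0.01,0]],[[0,0,0],[0,0.02,0]],[[0,0,0],[0,0.02,0]],[[0,0,0],[0,0.02,0]]]}}

```text
time_s: 14.18
tool_pos: [0.5568, 0.2187, 0.0718]
ee_rot: [-3.14, -0.412, -2.941]
wrist_force: [0.0, 0.1, 9.0]
gripper_width: 0.0114
grip_force: 30.0
```

```bash
python3 chk.py
```

```text
tcp in face [-1.8718 -2.122  15.1197] ang [ 0.0026  0.0182 -0.0024] F.n 8.372722204464397 F tool [ 3.5609  0.102  -8.3095] M tool [-0.193  -0.0819 -0.0627] 0.011399002228191953 30.003314728382975 14.1833
```

```bash
python3 - <<'E'
from fit import *
v=np.load("v2.npy");v[3]=.41;_,i,_,_,c=model(v);c=c[0];fx=(i[0]-i[1])/.074;fy=(i[3]-i[0])/.044;n=np.cross(fx,fy)
out=[]
for cam in("wrist","side"):
    k=manip.calibration(cam);im=manip.read_camera(cam);o=(proj(cam,[c],k)[0]-40).astype(int);o=np.maximum(o,0);h=80
    b=cv2.resize(im[o[1]:o[1]+h,o[0]:o[0]+h],(400,400),interpolation=cv2.INTER_CUBIC)
    for z,col,hx,hy in((.005,(0,0,255),.035,.02),(0,(0,255,0),.05,.045)):
        P=np.array([c+a*hx*fx+e*hy*fy+n*z for a,e in((1,1),(1,-1),(-1,-1),(-1,1))])
        cv2.polylines(b,[((proj(cam,P,k)-o+.5)*5).astype(int)],True,col,1)
    out.append(b)
cv2.imwrite("pics/fin.png",np.hstack(out))
E
python3 chk.py
```

```text
tcp in face [-1.8633 -2.1229 15.1107] ang [ 0.0026  0.0181 -0.0025] F.n 9.422078827781975 F tool [ 3.9335  0.1474 -9.3528] M tool [-0.2045 -0.1151 -0.0194] 0.011731483228521218 30.003336688969284 14.2833
```

View pics/fin.png

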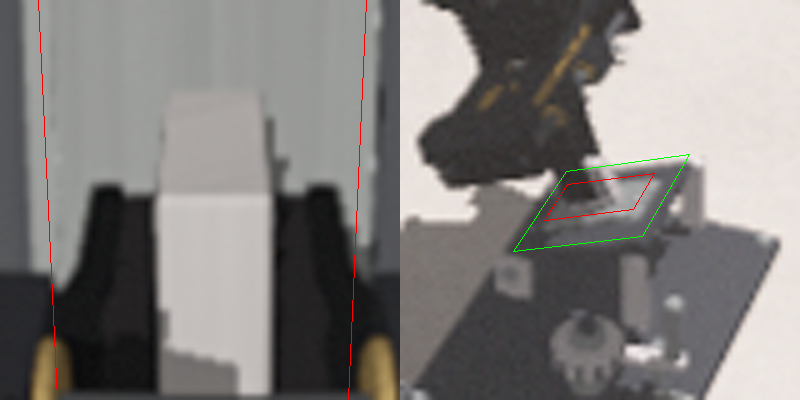

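The slide is centred across the inset (edges at about 25 and 380 of the crop, predicted centre about 202) and lies in place on the face. The press is about 10 N net. I'll settle briefly, then hand in.

Request:
{"method": "move_arm", "body": {"steps": [[[0,0,0],[0,0,0]],[[0,0,0],[0,0,0]],[[0,0,0],[0,0,0]],[[0,0,0],[0,0,0]],[[0,0,0],[0,0,0]],[[0,0,0],[0,0,0]]]}}

```text
time_s: 14.78
tool_pos: [0.5568, 0.2187, 0.0718]
ee_rot: [-3.14, -0.412, -2.941]
wrist_force: [0.0, -0.4, 8.6]
gripper_width: 0.012
grip_force: 30.0
```

```bash
python3 chk.py; python3 -c "
from bench import manip
print(manip.finish_job())"
```

```text
tcp in face [-1.8894 -2.1049 15.1173] ang [ 0.0027  0.018  -0.0025] F.n 7.9638337164462145 F tool [ 3.5053 -0.4006 -7.9011] M tool [-0.1423 -0.1294  0.0093] 0.011987173995259436 30.003361743874848 14.7833
the job is handed in; nothing more can be done
None
```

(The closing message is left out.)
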